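Press a board in the sprung-carriage bench press

ROBOT

A 6-joint arm with a two-finger parallel gripper is mounted at the origin on the work surface. World frame = base frame: x ahead of the robot, y to its left, z up, the work surface at z = 0. Lengths are in m, angles in rad, forces in N, time in s.
With the tool pointing down it reaches from about 0.325 to 0.775 m from the base axis. Payload 5.5 kg.
Tool frame: the origin (TCP) lies between the finger pads; the fingertips stand 8 mm ahead of it and the grasp point (between the pads) lies 11 mm behind it (tcp_to_tips is the distance from the TCP to the fingertips, in m); z points along the fingers, y is the direction in which the jaws open and shut (so a half turn about z gives the same grasp; the last joint's range is limited). The gripper opens to 88 mm and grips with 3 to 60 N. Pads are 20 mm wide; open, the fingers measure 115 mm over their backs; the gripper's body (75 mm by 178 mm) begins 61 mm behind the grasp point.
Start: joints at [1.11, 0.091, 1.231, -0, 1.82, -0.057], TCP at [0.236, 0.552, 0.231] pointing down, gripper open.
Joint ranges: [-2.87, 2.87], [-0.86, 2.18], [0.17, 2.46], [-1.51, 4.65], [0.06, 2.69], [-2.65, 2.65]. Speed limits (rad/s): [2.57, 2.57, 3.01, 3.14, 3.14, 3.14].

INTERFACE

Orientations are given as a unit quaternion [w, x, y, z].
In Python, from bench import * gives the robot as it stands. Calls block until the motion is done:
- move_to(position, orientation): joint-space move of the TCP to a pose.
- move_l(position, speed=0.15, orientation=None): straight line of the TCP; orientation=None keeps the orientation; speed is the mean speed in m/s.
- movej(angles): joint-space move.
- gripper_open() and close(): open the fingers fully, or close them until they stop; the grip force is fixed at half the most.
- hold(seconds).
- inverse_kinematics(position, orientation): joint angles nearest the present ones, or None.
- state(): the state.
- get_image(name): name is "side" or "top"; returns a dict with "frame" (420x560x3 uint8, blue, green, red), "depth" (420x560 float32, m along the optical axis (not along the pixel's ray), 0 where there is no reading), "camera_matrix" (3x3 intrinsics, pixels), "view" (4x4, takes a point from world to camera coordinates). Camera axes: x right, y up, looking along -z (the intrinsics and any distortion apply to the point x, -y, -z); pixel columns grow to the right and rows downward; lengths in m; the calibration is good to about 2 mm. A picture is of the moment at which its call begins.
A pose or a line that the arm cannot do raises IKError and nothing moves.
- job_done(): hands the job in, once; it reports no verdict.
The state is a dict: "time": time; "joint_pos": joint angles; "dq": joint speeds; "joint_torque": joint torques, N m; "ee_pos": TCP position; "ee_rot": TCP orientation; "ft_force": force on the tool from outside, world axes, zero at the start; "moment": the same for the moment, N m; "finger_gap": finger opening in m.
Only numpy, scipy, OpenCV 4.12 (cv2) and the standard library are available. Lean on these libraries where they do the work, as an engineer would, in place of code of your own. Each camera call takes 0.05 s, during which the arm holds its last target. There are 200 camera calls.

TASK

Pull the press's sprung board carriage out by its blue grip plate until the yellow pointer lines up with the red marker on the scale, and let go of it there. Then flip the red safety catch fully open, and only then pull the black lever bar towards you all the way down to its stop and finish while still holding it down with the gripper, because it springs up when let go. Do not force the lever against the closed catch, and leave the other things on the table where they are.

Things in the scene. Friction and masses are not known exactly. Their poses are not given: they have to be found in the camera images.
- press: Bench press with a grey base and green C-shaped frame, bolted down. Origin under the base, on the table. Its front (-x) faces the robot, within 0.25 rad; +y is to the robot's left. Base x -90 to +110, y -150 to +150, 20 mm high; a wing of the bed goes on to y = -265 mm. Green column and head: x -30 to +105, y within 50 mm, up to 130 mm high. Mechanisms below use this frame.
- carriage (a joint): Travel (m) of the sprung board carriage: an aluminium plate with a black board on it, 22 to 30 mm above the table. 0 = fully in, grows as it is pulled out towards press -y, stop at 0.095. A return spring (1 to 3 N) pulls it in, but a 5 N brake keeps it where it is left; moving it out takes 6 to 10 N.
- carriage_grip (a point): Grip point of the carriage's blue upright plate: 40 mm wide (press x), 10 mm thick (press y, the pulling direction), its top edge 85 mm above the table; this point is 15 mm below the top edge, in the middle. Free on both sides (25 mm or more to the frame).
- pointer (a point): Tip of the yellow pointer on the carriage's front edge (22 x 5 mm, 5 mm along press y), 31 mm above the table. It moves with the carriage along the scale strip; it stands 40 mm to press +y of the grip plate.
- marker: Red marker on the scale strip along the front right of the bed: 24 (x) x 5 (y) x 12 mm high, its top 30 mm above the table; axes as the press. Origin under its centre. The pointer is on the mark when both have the same y in the press frame (the pointer comes from the +y side).
- catch (a joint): Angle (rad) of the red safety catch. 0 = closed: its bar lies across the front of the lever's left arm and blocks the lever. Grows as its upright thumb tab is tipped outwards, to press +y and down, which lifts the bar away; stop at 1.4 (fully open). Stays where it is left (friction 0.12 N m, about 3 N on the tab). Starts at 0 to 0.12.
- catch_hinge (a point): Fixed point on the catch's axis, 140 mm above the table, below the middle of the thumb tab. The axis runs along press x.
- catch_tab (a point): Middle of the top edge of the catch's red thumb tab: a plate 30 mm wide (press x), 8 mm thick (press y while closed), standing 60 mm above the axis when closed. Closed fingertips can push it from its inner (press -y) side, where 60 mm to the lever's left arm are free.
- lever (a joint): Angle (rad) of the fork lever. 0 = up, leaning 0.25 rad back from vertical (away from the robot); grows as it is pulled towards press -x and down; stop at 1.15 (fully down, leaning 0.90 rad forward). A spring lifts it back to 0 when let go: about 3 N at the bar at the start, 8 N at the stop. It drives the ram down onto the board.
- lever_hinge (a point): Fixed point in the middle of the lever's axis, 105 mm above the table; the axis runs along press y.
- lever_grip (a point): Centre of the lever's black round crossbar: 18 mm diameter, along press y, 88 mm free between the two steel arms, 150 mm from the axis. 250 mm above the table when up, 198 mm when fully down. It can be pinched from above with the fingers in front and behind; it turns in the grip.
- knife: Yellow utility knife, blade out, 137 x 26 x 18 mm, lying on the table in front of the press on the right. Origin under the handle. A bystander.
- stapler: Blue stapler 130 x 32 x 50 mm, in front of the press on the left. Origin under its centre. A bystander.
- glue: White glue bottle with an orange cap, 40 mm diameter, 105 mm tall, standing behind the wing of the bed on the right. Origin under its centre. A bystander.
- scissors: Scissors with red handles, 200 mm long, 10 mm high, flat on the table at the left or right. A bystander.
- calculator: Grey calculator 150 x 85 x 15 mm at the left or right. A bystander.
- tub: Open clear round tub, 170 mm diameter, 80 mm high, on the left. Origin under its centre. A bystander.

How it is judged:
On the way, in this order (a step that is already met when the one before it is completed fails the run):
1. the carriage stands still, let go, with its pointer on the red marker (y of pointer in the frame of marker between -0.004 and 0.004 m and contact force between each of the arm, the fingers and carriage below 0.5 N), for 0.2 s.
2. the safety catch is flipped open (value of joint catch above 1.1 rad), for 0.2 s.
3. the lever is pulled down to its stop (value of joint lever above 1.05 rad), for 0.2 s.
At the end, for the whole second after the job is handed in: Through the last second: the pointer within 4 mm of the marker along the scale, the catch open beyond 1.1 rad (stop at 1.4), and the lever still held down by the fingers (more than 2 N on it) beyond 1.05 rad (stop at 1.15) (y of pointer in the frame of marker between -0.004 and 0.004 m and value of joint catch above 1.1 rad and value of joint lever above 1.05 rad and contact force between the fingers and lever above 2 N); the arm keeps its last pose, push and grip.
It fails at once if the lever is forced against the closed catch (value of joint lever above 0.3 rad and value of joint catch below 0.8 rad).
It fails at once if a bystander is moved by more than 4 cm (distance of any of knife, stapler, glue, scissors, calculator, tub from where it was at the start of the episode above 0.04 m).
It also fails if it takes over 67 s, if anything falls off the work surface, if the arm or the gripper's body presses on something with over 40 N, if the wrist force passes 120 N, or if a joint passes its speed limit or range.

## Working session

There is one attempt and no reset: what is moved stays moved. The work goes in short steps, each a Python script; the robot and the scene stay as the last script left them, time stands still between calls to the robot, and variables do not carry over. Pictures are saved under pics/ and viewed, about 8 in all and at most 12, crops included, and the job is handed in when it is done.

```bash
ls; mkdir -p pics; cat > h.py <<'E'
from bench import *
import numpy as np, cv2
def cloud(im):
    K=np.array(im["camera_matrix"]);V=np.array(im["view"]);d=im["depth"].astype(float)
    v,u=np.mgrid[:d.shape[0],:d.shape[1]]
    P=np.stack([(u-K[0,2])/K[0,0]*d,-(v-K[1,2])/K[1,1]*d,-d,np.ones_like(d)],-1)
    W=(P@np.linalg.inv(V).T)[...,:3]; W[d<=0]=np.nan
    return W
def proj(im,p):
    K=np.array(im["camera_matrix"]);V=np.array(im["view"]);c=V@np.append(p,1)
    return K[0,2]+K[0,0]*c[0]/-c[2],K[1,2]-K[1,1]*c[1]/-c[2]
def ray(im,u,v,z):
    K=np.array(im["camera_matrix"]);Vi=np.linalg.inv(np.array(im["view"]))
    d=Vi[:3,:3]@np.array([(u-K[0,2])/K[0,0],-(v-K[1,2])/K[1,1],-1.]);o=Vi[:3,3]
    return o+d*(z-o[2])/d[2]
E
python3 - <<'E'
from h import *
for n in("side","top"):
    im=get_image(n);np.savez(n+"0.npz",**im);cv2.imwrite(f"pics/{n}0.png",im["frame"])
    print(n,np.linalg.inv(np.array(im["view"])).round(3).tolist(),np.array(im["camera_matrix"]).round(1).tolist(), (im["depth"]>0).mean(), [k for k in im])
s=state();print(s)
E
```

```text
pics
side [[0.9, 0.279, -0.336, -0.027], [-0.436, 0.605, -0.666, -1.163], [0.017, 0.746, 0.666, 1.338], [0.0, 0.0, 0.0, 1.0]] [[528.1, 0.0, 289.6], [0.0, 528.1, 209.1], [0.0, 0.0, 1.0]] 0.995484693877551 ['frame', 'depth', 'camera_matrix', 'view']
top [[-0.082, 0.977, -0.199, 0.332], [-0.997, -0.082, 0.01, 0.011], [-0.007, 0.199, 0.98, 1.413], [0.0, 0.0, 0.0, 1.0]] [[389.2, 0.0, 279.5], [0.0, 389.2, 210.9], [0.0, 0.0, 1.0]] 0.9960926870748299 ['frame', 'depth', 'camera_matrix', 'view']
{'time': 0.1, 'joint_pos': array([ 1.11029473e+00,  9.17864651e-02,  1.23176592e+00,  2.27231121e-05,
        1.81979613e+00, -5.67283646e-02]), 'dq': array([-2.62818121e-05, -1.64301369e-03, -3.22512358e-03,  2.38132755e-05,
       -4.78612759e-04,  4.78048005e-05]), 'joint_torque': array([ 2.77794519e-03, -4.47860134e+01, -4.07568741e+01,  7.00853672e-02,
        2.84651929e-02, -1.13174908e-04]), 'ee_pos': array([0.23563283, 0.55152066, 0.22961795]), 'ee_rot': array([-2.35170327e-04,  2.00515174e-01,  9.79690203e-01, -8.45916160e-04]), 'ft_force': array([0.04900804, 0.71428278, 0.10016122]), 'moment': array([ 0.00278143, -0.0376482 ,  0.00864617]), 'finger_gap': 0.0882051177766519}
```

View pics/side0.png

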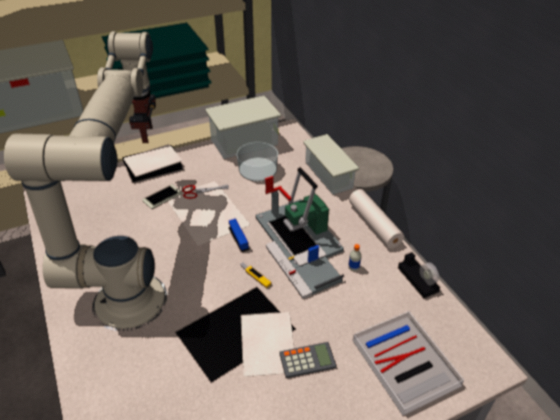

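View pics/top0.png

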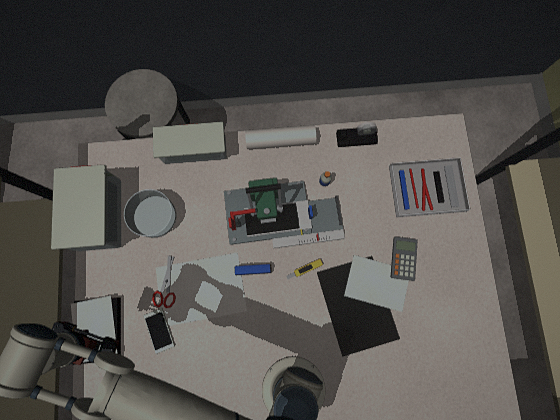

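The press is at top px (225–345, 180–245). The catch is at about (238, 215), the blue grip at about (312, 212), and the red marker near (318, 238). I'll take enlarged crops of both views along with colour-mask points.

```bash
python3 - <<'E'
from h import *
S=dict(np.load("side0.npz"));T=dict(np.load("top0.npz"))
a=cv2.resize(S["frame"][160:300,240:380],None,fx=4,fy=4,interpolation=cv2.INTER_CUBIC)
b=cv2.resize(T["frame"][170:255,215:350],None,fx=5.9,fy=5.9,interpolation=cv2.INTER_CUBIC)
cv2.imwrite("pics/sc.png",a);cv2.imwrite("pics/tc.png",b)
rng={"red":((0,110,60),(8,255,255)),"blue":((105,150,50),(125,255,255)),"yel":((20,120,90),(35,255,255)),"green":((60,80,20),(90,255,255))}
for n,im,box in(("side",S,(160,300,240,380)),("top",T,(170,255,215,350))):
    W=cloud(im);h=cv2.cvtColor(im["frame"],cv2.COLOR_BGR2HSV)
    for c,(lo,hi) in rng.items():
        m=cv2.inRange(h,lo,hi);k=np.zeros_like(m);k[box[0]:box[1],box[2]:box[3]]=m[box[0]:box[1],box[2]:box[3]]
        N,L,st,ce=cv2.connectedComponentsWithStats(k)
        for i in range(1,N):
            if st[i,4]>=3:
                w=W[L==i];print(n,c,st[i].tolist(),ce[i].round(1),np.nanmedian(w,0).round(3),"min",np.nanmin(w,0).round(3),"max",np.nanmax(w,0).round(3))
E
```

```text
side red [265, 176, 27, 25, 228] [274.9 187.6] [0.565 0.15  0.149] min [ 0.538  0.072 -0.009] max [0.686 0.387 0.204]
side red [290, 270, 5, 5, 15] [292. 272.] [ 0.508 -0.132  0.024] min [ 0.496 -0.14   0.016] max [ 0.514 -0.126  0.032]
side blue [240, 229, 8, 21, 107] [242.7 241. ] [0.411 0.052 0.038] min [0.394 0.038 0.013] max [0.423 0.114 0.049]
side blue [308, 245, 10, 17, 134] [312.8 252.6] [ 0.593 -0.117  0.06 ] min [ 0.573 -0.125  0.021] max [ 0.64  -0.053  0.089]
side blue [350, 261, 9, 7, 50] [353.9 264.3] [ 0.704 -0.198  0.032] min [ 0.695 -0.206  0.017] max [ 0.72  -0.182  0.048]
side yel [289, 257, 5, 2, 9] [290.8 257.4] [ 0.53  -0.077  0.03 ] min [ 0.523 -0.082  0.018] max [ 0.537 -0.063  0.032]
side yel [246, 266, 25, 21, 160] [258.7 277.3] [ 0.402 -0.106  0.015] min [ 0.376 -0.146 -0.006] max [ 0.43  -0.025  0.026]
side green [308, 195, 20, 39, 546] [317.7 215.6] [0.674 0.004 0.103] min [ 0.633 -0.014  0.02 ] max [0.709 0.086 0.136]
side green [286, 197, 22, 28, 276] [296. 211.] [0.594 0.034 0.126] min [ 0.571 -0.     0.089] max [0.672 0.087 0.135]
top red [228, 208, 
[... 330 characters left out ...]
lue [320, 180, 6, 6, 12] [322.1 183.3] [ 0.702 -0.167  0.024] min [ 0.697 -0.18   0.013] max [ 0.712 -0.159  0.042]
top blue [309, 206, 4, 11, 31] [310.5 211. ] [ 0.592 -0.11   0.085] min [ 0.575 -0.114  0.074] max [ 0.61  -0.105  0.091]
top yel [300, 229, 2, 6, 7] [300.9 231.3] [ 0.533 -0.073  0.031] min [ 0.521 -0.074  0.016] max [ 0.539 -0.071  0.032]
top green [249, 179, 28, 9, 140] [262.1 182.2] [0.697 0.05  0.129] min [0.649 0.001 0.12 ] max [0.708 0.095 0.257]
top green [256, 191, 21, 28, 390] [266.4 204.6] [0.618 0.039 0.129] min [0.575 0.009 0.097] max [0.664 0.077 0.136]
top green [250, 192, 9, 7, 28] [254.8 194.2] [0.66  0.076 0.129] min [0.641 0.066 0.111] max [0.664 0.093 0.134]
```

View pics/sc.png

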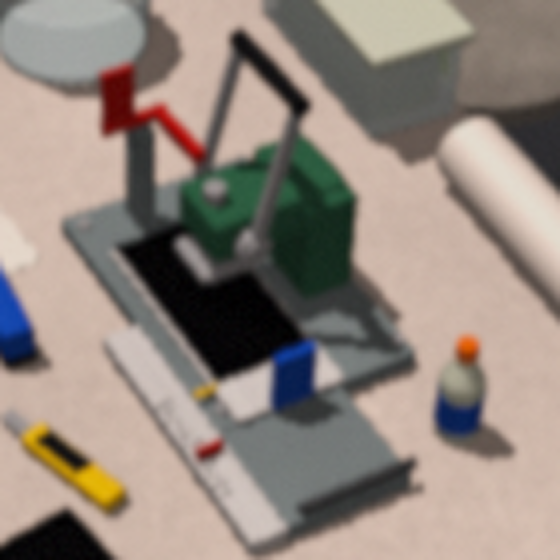

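View pics/tc.png

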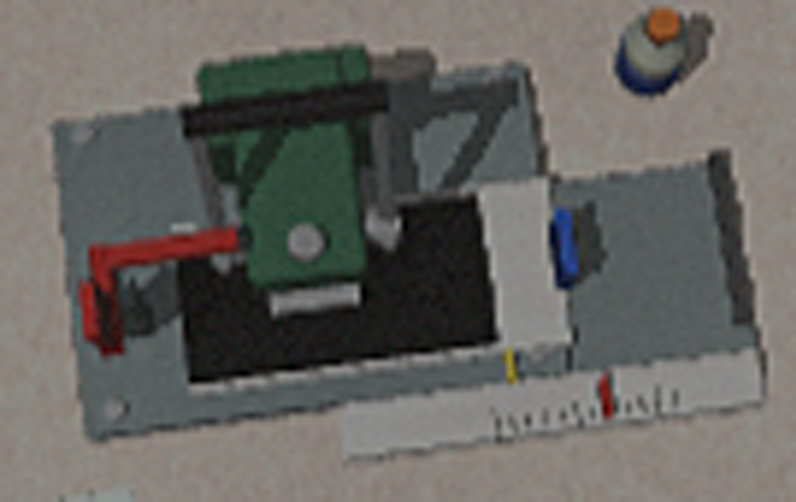

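```bash
python3 - <<'E'
from h import *
S=dict(np.load("side0.npz"));T=dict(np.load("top0.npz"))
W=cloud(T);f=T["frame"];h=cv2.cvtColor(f,cv2.COLOR_BGR2HSV)
R=np.zeros(f.shape[:2],bool);R[170:255,215:350]=1
def ang(w,name):
    w=w[~np.isnan(w).any(1)];c,s,a=cv2.minAreaRect(w[:,:2].astype(np.float32));p,q=w[:,:2].mean(0),np.linalg.svd(w[:,:2]-w[:,:2].mean(0),full_matrices=False)[2][0]
    print(name,len(w),"rect",np.round(c,4),np.round(s,3),"ang",a,"pca yaw",np.arctan(-q[0]/q[1]).round(4),"med",np.median(w,0).round(3),"min",w.min(0).round(3),"max",w.max(0).round(3))
z=W[...,2]
ang(W[R&(z>.242)],"bar")
ang(W[R&(h[...,2]>140)&(h[...,1]<40)&(z>.012)&(z<.035)&(W[...,0]<.54)],"strip")
ang(W[R&(h[...,2]<45)&(z>.02)&(z<.04)&(W[...,0]<.63)],"board")
ang(W[R&(z>.01)&(z<.04)],"base")
# strip, front edge of the base by columns: first base pixel going up in image
W2=cloud(S);f2=S["frame"]
R2=np.zeros(f2.shape[:2],bool);R2[160:300,240:350]=1
ang(W2[R2&(W2[...,2]>.242)&(W2[...,2]<.27)&(W2[...,0]<.75)],"bar side")
for Wc,Rr,im,n in((W,R,T,"top"),(W2,R2,S,"side")):
    hh=cv2.cvtColor(im["frame"],cv2.COLOR_BGR2HSV);red=(hh[...,0]<9)&(hh[...,1]>110)&Rr&(Wc[...,2]>.165)&(Wc[...,2]<.21)
    ang(Wc[red],"tab "+n); 
    b=(hh[...,0]<9)&(hh[...,1]>110)&Rr&(Wc[...,2]>.12)&(Wc[...,2]<.16);ang(Wc[b],"catchbar "+n)
    bl=(hh[...,0]>105)&(hh[...,0]<125)&(hh[...,1]>150)&Rr&(Wc[...,2]>.055)&(Wc[...,0]<.66)&(Wc[...,0]>.5);ang(Wc[bl],"grip "+n)
E
```

```text
bar 205 rect [0.6445 0.0443] [0.018 0.107] ang 3.294070243835449 pca yaw 0.0571 med [0.642 0.044 0.257] min [ 0.633 -0.009  0.245] max [0.655 0.097 0.265]
strip 279 rect [ 0.5057 -0.0712] [0.306 0.049] ang 88.25000762939453 pca yaw 0.0562 med [ 0.505 -0.112  0.018] min [ 0.484 -0.225  0.012] max [0.535 0.081 0.027]
board 886 rect [ 0.5866 -0.0295] [0.086 0.368] ang 3.0831313133239746 pca yaw 0.1195 med [0.571 0.007 0.029] min [ 0.536 -0.215  0.02 ] max [0.63  0.154 0.039]
base 4799 rect [ 0.6031 -0.0153] [0.234 0.415] ang 2.899430274963379 pca yaw -0.1033 med [ 0.575 -0.043  0.021] min [ 0.484 -0.228  0.01 ] max [0.723 0.197 0.039]
bar side 148 rect [0.6395 0.0432] [0.022 0.114] ang 4.521171569824219 pca yaw 0.0659 med [0.639 0.035 0.254] min [ 0.629 -0.014  0.243] max [0.654 0.101 0.262]
tab top 30 rect [0.5553 0.1569] [0.009 0.029] ang 89.43661499023438 pca yaw 1.5328 med [0.554 0.158 0.199] min [0.541 0.152 0.165] max [0.57  0.162 0.203]
catchbar top 122 rect [0.5723 0.1209] [0.06  0.083] ang 4.141984462738037 pca yaw 0.366 med [0.594 0.135 0.147] min [0.54  0.082 0.135] max [0.604 0.164 0.158]
grip top 33 rect [ 0.5922 -0.1099] [0.036 0.009] ang 1.8136026859283447 pca yaw -1.533 med [ 0.59  -0.11   0.085] min [ 0.575 -0.114  0.058] max [ 0.61  -0.105  0.091]
tab side 73 rect [0.5544 0.1536] [0.017 0.031] ang 81.0384750366211 pca yaw -1.4843 med [0.553 0.152 0.186] min [0.538 0.145 0.165] max [0.571 0.163 0.204]
catchbar side 130 rect [0.5874 0.1256] [0.056 0.098] ang 36.36292266845703 pca yaw 0.5586 med [0.587 0.146 0.145] min [0.538 0.072 0.131] max [0.607 0.161 0.16 ]
grip side 72 rect [ 0.5906 -0.1142] [0.017 0.036] ang 89.9279556274414 pca yaw -1.4964 med [ 0.591 -0.117  0.074] min [ 0.573 -0.123  0.055] max [ 0.608 -0.106  0.089]
```

Yaw is about 0.056 from the bar and the strip. The bar centre is (0.643, 0.044, 0.25), the grip (0.592, −0.113) and the tab (0.554, 0.156), all matching the given sizes. Next I grip the carriage and pull most of the way.

```bash
cat >> h.py <<'E'
from scipy.spatial.transform import Rotation as Ro
YAW=0.056
X=np.array([np.cos(YAW),np.sin(YAW),0]);Y=np.array([-np.sin(YAW),np.cos(YAW),0]);Z=np.array([0,0,1.])
def q(a):  # tool down, jaw turned a from press y
    r=(Ro.from_euler('z',YAW+a)*Ro.from_euler('x',np.pi)).as_quat();return r[[3,0,1,2]]
def pose(p,a):
    "nearest of the two equivalent half turns"
    c=[(np.abs(np.array(j)-state()["joint_pos"]).max(),k) for k in(0,np.pi) if (j:=inverse_kinematics(p,q(a+k))) is not None]
    return q(a+min(c)[1])
def rep(t=""):
    s=state();print(t,round(s["time"],2),s["ee_pos"].round(4),"F",s["ft_force"].round(1),"gap",round(s["finger_gap"],4))
    return s
def markers(n,tag):
    im=get_image(n);np.savez(tag+n+".npz",**im);W=cloud(im);h=cv2.cvtColor(im["frame"],cv2.COLOR_BGR2HSV);z=W[...,2]
    B=(W[...,0]>.47)&(W[...,0]<.56)&(W[...,1]<-.03)&(W[...,1]>-.2)&(z>.012)&(z<.045)
    r={}
    for c,lo,hi in(("red",0,9),("yel",20,36)):
        m=B&(h[...,0]>=lo)&(h[...,0]<=hi)&(h[...,1]>110)&(h[...,2]>60)
        v,u=np.nonzero(m)
        if len(v)<3: print(n,c,"none");continue
        p=ray(im,u.mean(),v.mean(),.030);r[c]=p;print(n,c,len(v),u.mean().round(2),v.mean().round(2),p.round(4),"press y",(p@Y).round(4))
    if len(r)==2: print(n,"pointer-marker",((r["yel"]-r["red"])@Y).round(4))
E
python3 - <<'E'
from h import *
markers("top","a");markers("side","a")
s=rep();p=s["ee_pos"]
move_l([p[0],p[1],.36],.3)
g=np.array([.592,-.1135,0])
hi=g+[0,0,.30];o=pose(hi,0)
move_to(hi,o);rep("above")
move_l(g+[0,0,.12],.2);move_l(g+[0,0,.060],.08);rep("down")
close();s=rep("closed")
E
```

```text
top red 11 317.36 237.55 [ 0.5039 -0.1297  0.03  ] press y -0.1577
top yel 9 301.11 231.78 [ 0.5294 -0.0737  0.03  ] press y -0.1033
top pointer-marker 0.0544
side red 14 292.14 271.86 [ 0.5052 -0.1369  0.03  ] press y -0.1649
side yel 11 290.36 257.91 [ 0.5272 -0.0784  0.03  ] press y -0.1078
side pointer-marker 0.0572
 0.2 [0.2357 0.5516 0.2299] F [-0.4  0.4  0.2] gap 0.0877
above 3.46 [ 0.5922 -0.1126  0.3002] F [-0.4 -0.3 -1.1] gap 0.0876
down 5.41 [ 0.5923 -0.1136  0.0606] F [-0.1 -0.1  0.7] gap 0.0881
closed 6.58 [ 0.592  -0.1128  0.06  ] F [-0.1  4.6  0. ] gap 0.0097
```

```bash
python3 - <<'E'
from h import *
p=state()["ee_pos"]
move_l(p-Y*.052,.05);hold(.2);rep("pulled")
markers("top","b");markers("side","b")
c=[]
for n,b in(("top",(215,250,285,335)),("side",(245,285,270,320))):
    im=dict(np.load("b"+n+".npz"));v0,v1,u0,u1=b
    c.append(cv2.resize(im["frame"][v0:v1,u0:u1],(390,390*(v1-v0)//(u1-u0)),interpolation=cv2.INTER_CUBIC))
H=max(x.shape[0] for x in c)
cv2.imwrite("pics/b.png",np.hstack([cv2.copyMakeBorder(x,0,H-x.shape[0],0,5,0) for x in c]))
E
```

```text
pulled 7.96 [ 0.5946 -0.1638  0.06  ] F [-2.   5.   1.8] gap 0.0095
top red 4 317.0 235.5 [ 0.5113 -0.1291  0.03  ] press y -0.1575
top yel 9 315.44 229.67 [ 0.5328 -0.1257  0.03  ] press y -0.1553
top pointer-marker 0.0022
side red 15 292.33 271.73 [ 0.506  -0.1366  0.03  ] press y -0.1647
side yel 12 298.17 267.92 [ 0.5308 -0.1298  0.03  ] press y -0.1593
side pointer-marker 0.0055
```

View pics/b.png

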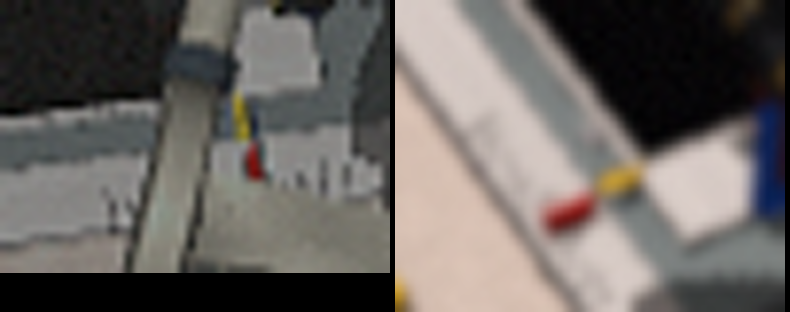

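The crop shows the pointer almost in line with the marker, about 2.5 mm short. The top view says 2.2–2.4 mm; the side view says 5.5 mm, less about 3 mm of bias from the marker's visible side face. I'll pull 2.6 mm more, release, raise and recheck.

```bash
python3 - <<'E'
from h import *
p=state()["ee_pos"]
move_l(p-Y*.0026,.02);hold(.3);rep("pulled")
gripper_open();rep("open")
p=state()["ee_pos"]
move_l(p+Z*.2,.25);move_l(p+Z*.24+[-.02,.22,0],.4);rep("up")
markers("top","c");markers("side","c")
c=[]
for n,b in(("top",(215,250,285,335)),("side",(245,285,270,320))):
    im=dict(np.load("c"+n+".npz"));v0,v1,u0,u1=b
    c.append(cv2.resize(im["frame"][v0:v1,u0:u1],(390,390*(v1-v0)//(u1-u0)),interpolation=cv2.INTER_CUBIC))
H=max(x.shape[0] for x in c)
cv2.imwrite("pics/c.png",np.hstack([cv2.copyMakeBorder(x,0,H-x.shape[0],0,5,0) for x in c]))
E
```

```text
pulled 8.61 [ 0.5947 -0.1653  0.0599] F [-0.6  6.3  2. ] gap 0.0098
open 9.86 [ 0.5948 -0.1664  0.0599] F [ 0.1  0.7 -0.8] gap 0.0879
up 11.52 [0.5744 0.0538 0.2984] F [ 0.2 -0.1 -0.5] gap 0.0877
top red 5 317.4 237.8 [ 0.503  -0.1297  0.03  ] press y -0.1577
top yel 9 315.67 229.0 [ 0.5351 -0.1267  0.03  ] press y -0.1565
top pointer-marker 0.0012
side red 23 292.0 272.0 [ 0.5045 -0.1372  0.03  ] press y -0.1652
side yel 10 298.8 268.0 [ 0.5326 -0.131   0.03  ] press y -0.1606
side pointer-marker 0.0046
```

View pics/c.png

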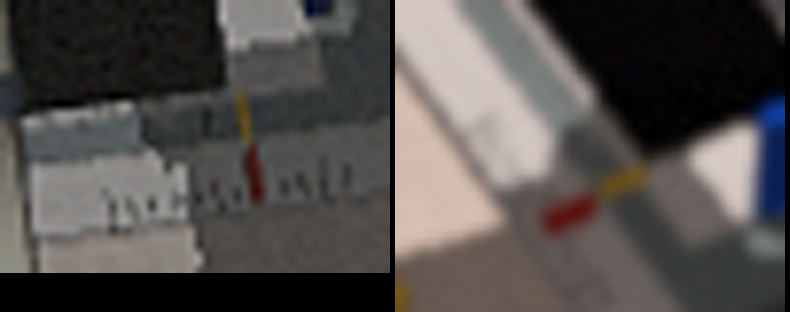

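The pointer extends straight into the marker in both crops, about 1–1.5 mm short and inside the ±4 mm. It is released and standing still. Next is the catch.

```bash
python3 - <<'E'
from h import *
H=np.array([.551,.154,.140]);r=.045
close()
def tcp(t,back=0):
    return H+Y*(r*np.sin(t)-.004*np.cos(t)-.0135-back)+Z*(r*np.cos(t)+.004*np.sin(t)+.008)
p=tcp(0,.013)
move_l([p[0],p[1],.30],.2);move_l(p,.12);rep("beside")
for t in np.arange(0.1,1.45,.19):
    move_l(tcp(t),.08);rep(f"{t:.2f}")
move_l(tcp(1.44),.03);rep("end")
e=state()["ee_pos"];move_l(e+Z*.15,.25)
move_l([.48,.10,.34],.3);rep("clear")
im=get_image("side");im2=get_image("top")
a=cv2.resize(im["frame"][160:260,250:340],None,fx=4,fy=4,interpolation=cv2.INTER_CUBIC);b=cv2.resize(im2["frame"][170:255,215:305],(424,400),interpolation=cv2.INTER_CUBIC)
cv2.imwrite("pics/d.png",np.hstack([a,b]))
for n,i in(("side",im),("top",im2)):
    W=cloud(i);h=cv2.cvtColor(i["frame"],cv2.COLOR_BGR2HSV)
    m=(h[...,0]<9)&(h[...,1]>110)&(W[...,0]>.52)&(W[...,0]<.63)&(W[...,1]>.06)&(W[...,1]<.26)&(W[...,2]>.1)
    w=W[m]
    for nm,k in(("tab",w[:,0]<.573),("bar",w[:,0]>.585)):
        if k.any(): print(n,nm,k.sum(),w[k].min(0).round(3),w[k].max(0).round(3))
E
```

```text
beside 14.52 [0.5531 0.1235 0.1941] F [-0.1 -0.5  0. ] gap 0.0005
0.10 14.88 [0.5517 0.1418 0.1935] F [-0.5 -0.2 -0.9] gap 0.0006
0.29 15.14 [0.5512 0.15   0.1923] F [-0.2 -0.1 -0.5] gap 0.0003
0.48 15.4 [0.5506 0.1583 0.1894] F [-0.3  0.8 -0.9] gap 0.0004
0.67 15.66 [0.5502 0.1659 0.1852] F [ 1.1 -0.3  0.1] gap 0.0005
0.86 15.92 [0.5498 0.1725 0.1797] F [ 0.6  0.2 -0.2] gap 0.0004
1.05 16.18 [0.5494 0.1779 0.1731] F [-0.2  0.1 -0.1] gap -0.0001
1.24 16.43 [0.5492 0.1819 0.1655] F [-0.1  0.   0.5] gap 0.0002
1.43 16.69 [0.5496 0.1846 0.1584] F [ 0.8 -0.3  2.7] gap 0.0007
end 16.94 [0.5496 0.1846 0.1584] F [-0.1 -0.1  5.1] gap 0.0007
clear 18.23 [0.4797 0.0998 0.3385] F [ 0.6 -0.6  0.1] gap 0.0005
side tab 132 [0.536 0.144 0.13 ] [0.571 0.211 0.156]
side bar 68 [0.585 0.135 0.137] [0.6   0.16  0.218]
```

View pics/d.png

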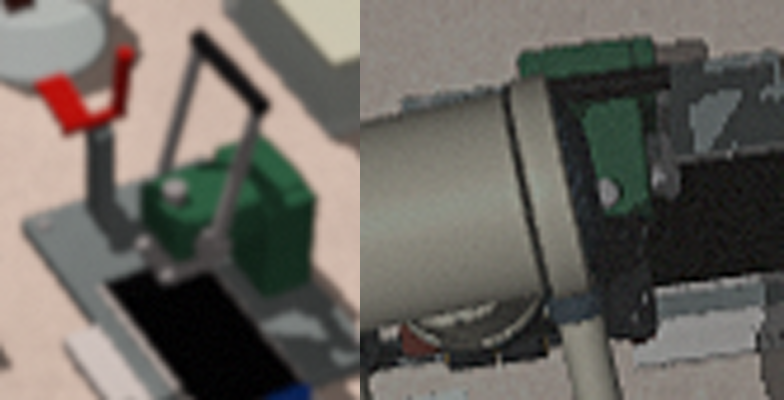

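The side crop shows the red tab tipped flat outwards and the bar upright, clear of the lever. The fingertip geometry gives about 1.4 rad. Next is the lever.

```bash
python3 - <<'E'
from h import *
B=np.array([.643,.044,.250]);gp=-.011*Z
Hn=B-X*.15*np.sin(.25);Hn[2]=.105
bar=lambda t:Hn+.15*(-np.sin(t-.25)*X+np.cos(t-.25)*Z)
gripper_open()
hi=B+Z*.09;o=pose(hi,np.pi/2);move_to(hi,o);rep("above")
move_l(bar(0)+gp,.1);rep("at bar");close();rep("closed")
p0=state()["ee_pos"]
for t in np.linspace(.1,1.15,8):
    move_l(bar(t)+gp,.1);s=rep(f"{t:.2f}")
    if np.abs(s["ft_force"]).max()>35: print("STOP");break
hold(.3);rep("held");print(bar(1.15)+gp)
im=get_image("side");cv2.imwrite("pics/e.png",cv2.resize(im["frame"][130:300,220:380],None,fx=3.5,fy=3.5,interpolation=cv2.INTER_CUBIC))
markers("side","e");markers("top","e")
E
```

```text
above 21.2 [0.6428 0.0441 0.3402] F [-0.2  0.1  0.1] gap 0.0879
at bar 22.36 [0.6433 0.044  0.2404] F [-0.1  0.9  0.6] gap 0.0878
closed 23.44 [0.6434 0.044  0.2394] F [ 3.2 -0.2 -0. ] gap 0.0175
0.10 23.74 [0.6287 0.0433 0.2429] F [4.6 1.5 1. ] gap 0.0174
0.25 24.12 [0.6064 0.0422 0.245 ] F [4.4 2.3 4.9] gap 0.0172
0.40 24.49 [0.5843 0.0411 0.2435] F [4.2 2.6 6.1] gap 0.0174
0.55 24.87 [0.5626 0.0399 0.2383] F [4.8 3.8 6.5] gap 0.017
0.70 25.24 [0.5416 0.0388 0.23  ] F [4.9 3.6 5.7] gap 0.0173
0.85 25.62 [0.5225 0.0377 0.2187] F [6.6 3.8 4.4] gap 0.0171
1.00 25.99 [0.5052 0.0367 0.2045] F [6.8 2.8 4. ] gap 0.0173
1.15 26.37 [0.4903 0.0358 0.1883] F [7.4 3.5 4.4] gap 0.0176
held 26.67 [0.4905 0.0359 0.1885] F [8.  4.4 4.9] gap 0.0177
[0.48863273 0.03534639 0.1872415 ]
side red 15 292.33 271.73 [ 0.506  -0.1366  0.03  ] press y -0.1647
side yel 17 298.59 267.59 [ 0.5328 -0.1291  0.03  ] press y -0.1587
side pointer-marker 0.0061
top red 10 317.3 237.3 [ 0.5048 -0.1295  0.03  ] press y -0.1576
top yel 8 315.62 229.25 [ 0.5342 -0.1265  0.03  ] press y -0.1562
top pointer-marker 0.0014
```

View pics/e.png

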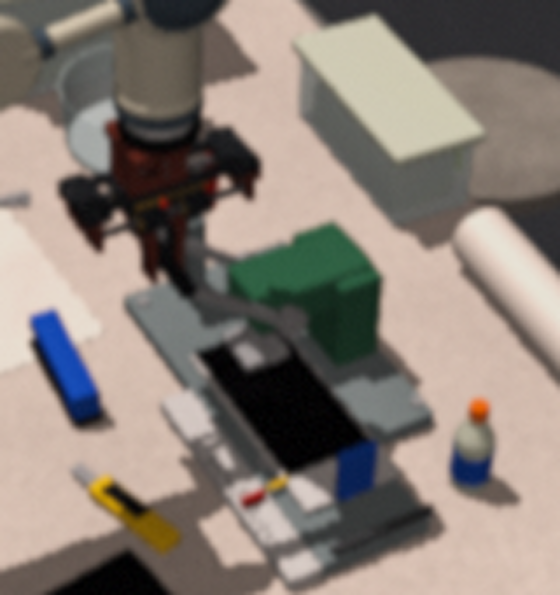

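The lever is down with the bar at z ≈ 0.1995 (about 1.14 rad), the fingers are around it and the pointer is unchanged. I'll push slightly further to seat it on the stop, then check catch and pointer.

```bash
python3 - <<'E'
from h import *
B=np.array([.643,.044,.250]);gp=-.011*Z
Hn=B-X*.15*np.sin(.25);Hn[2]=.105
bar=lambda t:Hn+.15*(-np.sin(t-.25)*X+np.cos(t-.25)*Z)
for t in(1.17,1.19,1.21):
    move_l(bar(t)+gp,.02);hold(.2);s=rep(str(t))
    if np.linalg.norm(s["ft_force"])>20: break
hold(.5);s=rep("held");b=s["ee_pos"]-gp-Hn;print("lever est",np.arctan2(-b@X,b[2])+.25)
markers("top","f");markers("side","f")
for n in("top","side"):
    i=dict(np.load("f"+n+".npz"));W=cloud(i);h=cv2.cvtColor(i["frame"],cv2.COLOR_BGR2HSV)
    m=(h[...,0]<9)&(h[...,1]>130)&(W[...,0]>.52)&(W[...,0]<.62)&(W[...,1]>.13)&(W[...,1]<.26)&(W[...,2]>.1)
    if m.any(): print(n,m.sum(),W[m].min(0).round(3),W[m].max(0).round(3))
cv2.imwrite("pics/f.png",cv2.resize(dict(np.load("ftop.npz"))["frame"][165:290,205:350],None,fx=4.5,fy=4.5,interpolation=cv2.INTER_CUBIC))
E
```

```text
1.17 27.32 [0.4892 0.0358 0.1867] F [8.9 3.1 6.3] gap 0.017
1.19 27.82 [0.489  0.0358 0.1864] F [12.2  3.9 11.1] gap 0.0174
1.21 28.32 [0.4887 0.0358 0.186 ] F [15.   5.2 16.9] gap 0.0176
held 28.82 [0.4887 0.0358 0.186 ] F [16.8  4.1 17.4] gap 0.0172
lever est 1.1561210692936803
top red 10 317.4 237.5 [ 0.504  -0.1298  0.03  ] press y -0.1578
top yel 7 315.71 229.57 [ 0.533  -0.1267  0.03  ] press y -0.1563
top pointer-marker 0.0015
side red 15 292.33 271.73 [ 0.506  -0.1366  0.03  ] press y -0.1647
side yel 15 298.6 267.8 [ 0.5324 -0.1299  0.03  ] press y -0.1595
side pointer-marker 0.0052
top 211 [0.538 0.141 0.138] [0.599 0.213 0.22 ]
side 14 [0.542 0.14  0.143] [0.596 0.165 0.174]
```

View pics/f.png

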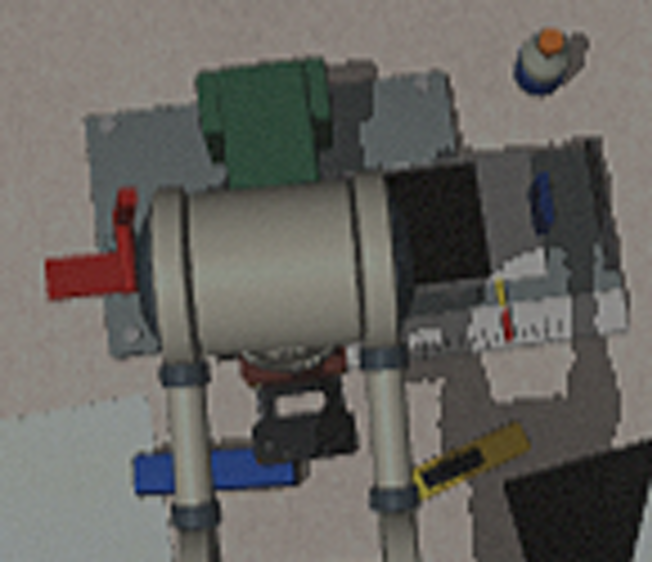

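The top view shows the catch flat open, the pointer in line with the marker, and the stapler, knife and glue in place. The lever force rises steeply, so it is on its stop. Handing in.

```bash
python3 -c "
from h import *
job_done();rep('done')"
```

```text
the job is handed in; nothing more can be done
the job is handed in; nothing more can be done
```

I pulled the carriage to the red marker and let go, flipped the catch fully open, then pulled the lever down to its stop. I handed in at about 29 s with the gripper still holding the lever. No verdict was reported.

| Check before handing in | Reading | Needed |
|---|---|---|
| Pointer from marker, top view | about 1.5 mm short | within 4 mm |
| Pointer from marker, side view | 5.2 mm raw, about 2 mm after correction | within 4 mm |
| Catch | about 1.4 rad when opened; last top view shows the tab flat and the bar upright | above 1.1 rad |
| Lever | about 1.15 rad, force rising steeply against the stop | above 1.05 rad |
| Force at the wrist while holding the lever | about 24 N | above 2 N finger force on the lever |

- **Pointer disagreement:** the two camera views did not agree. I put the side view's extra 3 mm down to it seeing the marker's side face, and trusted the top view.
- **Bystanders:** the stapler, knife and glue looked unmoved in the last top view. I did not measure any of them. The scissors, calculator and tub were not in the last close-ups, but the arm worked well away from them.

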